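# Release the safety tab, throw the clamp lever and open a specimen transport case

## Robot

A 6-joint arm with a two-finger parallel gripper is mounted at the origin on a cart in front of the work surface, level with it; the furniture and walls round the work are solid. World frame = base frame: x ahead of the robot, y to its left, z up, the work surface at z = 0. Lengths are in m, angles in rad, forces in N, time in s.
With the tool pointing down it reaches from about 0.3 to 0.775 m from the base axis. Payload 14.6 kg.
Tool frame: the origin (TCP) lies on the mounting face of the last link; the fingertips stand 173 mm ahead of it and the grasp point (between the pads) lies bot.hold_point_z ahead of it (bot.hold_point_z is the distance from the TCP to the grasp point, in m); z points along the fingers, y is the line along which they close (so a half turn about z gives the same grasp; the last joint's range is limited). The gripper opens to 85 mm and grips with 20 to 120 N. Pads are 22 mm wide; open, the fingers measure 114 mm over their backs; the gripper's body (76 mm by 85 mm) begins 54 mm behind the grasp point. The pads swing forward as they close: fully open they stand 13 mm farther back than shut.
Start: joints at [-0.067, 0.3, 1.521, -0, 1.321, -0.067], TCP at [0.55, -0, 0.405] pointing down, gripper open.
Joint ranges: [-3.03, 3.03], [-0.79, 2.21], [0.23, 2.52], [-1.04, 4.18], [0, 3.07], [-2.55, 2.55]. Speed limits (rad/s): [2.22, 2.22, 2.57, 3.14, 3.14, 3.14].

## Interface

Orientations are given as a rotation vector (axis times angle).
In Python, from cell import bot gives the robot as it stands. Calls block until the motion is done:
- bot.move_to(position, orientation): joint-space move of the TCP to a pose.
- bot.move_l(position, rotation=None, feed=0.15): straight line of the TCP; rotation=None keeps the orientation; feed is the mean speed in m/s.
- bot.goto_joints(angles): joint-space move.
- bot.command_gripper(opening, grasp_force=None): finger opening in m; grasp_force is the grip in N (None keeps the last); returns when the fingers have stopped.
- bot.pause(seconds).
- bot.ik(position, orientation): joint angles nearest the present ones, or None.
- bot.get_obs(): the state.
- bot.grab_frame(name): name is "scene" or "side" or "wrist"; returns the picture (480x640x3 uint8, red, green, blue); there is no depth.
- bot.camera_params(name): a dict with "fovy" (degrees; the focal length in pixels is half the picture's height over the tangent of half this angle, whatever the lens; pixels are square), "cx", "cy" (the principal point, pixels), "pose" (4x4, takes a point from camera to world coordinates). Camera axes: x right, y down, z forward; pixel columns grow to the right and rows downward; lengths in m; the calibration is good to about 2 mm. A picture is of the moment at which its call begins: read the wrist's pose just before it. camera_params takes no time and is no camera call; for the wrist camera it gives the pose at the moment of the call.
A pose or a line that the arm cannot do raises bot.IKError and nothing moves.
- bot.close_job(): hands the job in; it is judged then, once.
The state is a dict: "t": time; "joint_pos": joint angles; "joint_vel": joint speeds; "tau": joint torques, N m; "tcp_pos": TCP position; "tool_rot": TCP orientation; "contact_force": force on the tool from outside, world axes, zero at the start; "wrist_torque": the same for the moment, N m; "grip_width": finger opening in m; "gripper_force": force on a finger pad.
Only numpy, scipy, OpenCV 4.12 (cv2) and the standard library are available. Lean on these libraries where they do the work, as an engineer would, in place of code of your own. Each camera call takes 0.05 s, during which the arm holds its last target. There are 200 camera calls.

## Task

Open the grey specimen transport case: with shut fingertips press the safety tab on its clamp lever down gently until its bolt unhooks, draw the tab back to its stop while you keep it down (never more than 25 N on the tab), then throw the clamp lever right over to the front by its cross grip. Only then raise the lid by its T-handle until it stands wide open, more than 60 degrees, by itself, and leave the things standing about where they are.

Things in the scene. Friction and masses are not known exactly. Their poses are not given: they have to be found in the camera images.
- specimen_case: Grey box, 170 (x) x 250 (y) mm tub, bolted down, origin under its centre on the worktop, x to its rear (lid hinges), y to its left, z up. A steel frame with lid, lever and tab rides on a black gasket over the tub and stands 0 to 6 mm HIGHER than nominal, differently each time and not measured: find it by touch. The points below are on the tub, at nominal height; all have the case's axes.
- tab_spot (a point): Nominal centre of the top of the tab's thumb plate, 28 (x) x 44 (y) mm dark steel, on the lever. A ridge 7 mm high, 5 thick across its whole x width crosses it; its near face lies 10 mm to -y of this point. Press on the plate beside the ridge (+y side, e.g. 5 mm to +y), then push the ridge to -y. The lid's keeper starts 40 mm to +y, 8 mm above the plate: keep clear.
- safety_tab (a joint): Slide across the lever: 0 = engaged, grows to -y (case), stop at 0.018 m; 2 N friction, stays put. A 3 mm lip of its bolt hooks behind the keeper, so it jams after 2 mm unless the plate is pressed down 3.5 to 5 mm first and kept down till the tab has gone 14 mm. The plate is sprung: 8 N to start, 13 N at 3.5 mm, hard stop at 5 mm (15.5 N); its depth is not measured.
- clamp_lever (a joint): Lever angle, rad: 0 = locked flat over the lid, grows as its free end rises and swings over to the front (-x of the case); 1.57 upright, 2.75 thrown to its stop. Pressing the tab does not move it. Freed by the tab, it springs up about 0.05 and stays. Light; past about 1.7 it falls to the front by itself. It holds the lid down until thrown.
- lever_pivot (a point): Nominal pivot of the clamp lever in front of the case; the axis runs along the case's y.
- cross_grip (a point): Nominal centre of the lever's cross grip when locked: a black bar 14 mm thick, 46 mm long along the case's y, at the free end, 120 mm behind the pivot; its underside is 15 mm above the lid. Pinch its two ends from above (fingers closing along the case's y) and it turns between the fingers as the lever swings.
- lid_handle (a point): Nominal centre of the lid's T-handle, lid closed: a black bar 18 mm thick, 36 mm long along the case's y, on a stem, its centre 30 mm above the lid. Pinch its two ends from above (fingers closing along the case's y); it turns between the fingers as the lid rises. The keeper stands well to its left.
- lid_hinge (a point): Nominal point on the lid's hinge axis, at the rear of the case; the axis runs along the case's y. The T-handle is 123 mm ahead of it and 48 mm above it.
- lid (a joint): Lid angle, rad: 0 closed, grows as it rises, 1.7 fully open. The stiff hinge keeps the lid where it is left (about 6 to 9 N at the T-handle to raise it).
- wash_bottle: Small white bottle with a green cap, 48 mm across, 98 mm high, standing loose to the left of the case; origin under its centre. Bystander.
- sample_vial: Glass vial with a red cap, 23 mm across, 52 mm high, standing loose before the case at the right; origin under its centre. Bystander.
- timer: Lab timer, 47 x 68 x 72 mm, standing loose at the right; origin under its centre. Bystander.

How it is judged:
By the outcome, as a careful person would: the job done as asked, in the order asked, and still so for the second after the job is handed in, with the robot touching nothing.
It also fails if it takes over 67 s, if anything falls off the work surface, if the arm or the gripper's body presses on something with over 40 N, if the wrist force passes 120 N, or if a joint passes its speed limit or range.

## Working session

There is one attempt and no reset: what is moved stays moved. The work goes in short steps, each a Python script; the robot and the scene stay as the last script left them, time stands still between calls to the robot, and variables do not carry over. Pictures are saved under pics/ and viewed, at most 10 in all, crops included, and the job is handed in when it is done.

```bash
ls -R . | head -30; mkdir -p pics; python3 - <<'E'
from cell import bot
import cv2,numpy as np
o=bot.get_obs();print(o['t'],o['tcp_pos'],o['tool_rot'],o['contact_force'],bot.hold_point_z)
for n in("scene","side","wrist"):
    p=bot.camera_params(n);print(n,p)
    cv2.imwrite(f"pics/{n}0.png",bot.grab_frame(n)[:,:,::-1])
E
```

```text
.:
pics

./pics:
0.0 [5.49965998e-01 3.31885877e-06 4.04095006e-01] [-2.22080562e+00 -2.22077409e+00  1.24836148e-03] [0.80441716 0.77761555 0.77538978] 0.1547
scene {'fovy': 45.050085955573564, 'cx': 324.81843164430876, 'cy': 242.94383538150166, 'pose': array([[ 0.60322256, -0.4111953 ,  0.68340396, -0.30191891],
       [-0.7975703 , -0.30880315,  0.51819131, -0.59909979],
       [-0.00204054, -0.85764739, -0.51423418,  0.74090842],
       [ 0.        ,  0.        ,  0.        ,  1.        ]])}
side {'fovy': 52.21161859690797, 'cx': 319.6192606267072, 'cy': 238.00934457870068, 'pose': array([[-0.96594549, -0.11048287,  0.2339719 ,  0.3017417 ],
       [-0.25773225,  0.3308843 , -0.90779385,  1.07999429],
       [ 0.02287804, -0.93718147, -0.3480912 ,  0.50356755],
       [ 0.        ,  0.        ,  0.        ,  1.        ]])}
wrist {'fovy': 68.95725798822782, 'cx': 311.25356734373065, 'cy': 245.63235194437914, 'pose': array([[ 9.99999155e-01, -2.75922545e-04, -1.27073664e-03,
         5.49638729e-01],
       [-6.24416700e-04, -9.59081253e-01, -2.83130288e-01,
         7.20234645e-02],
       [-1.14061766e-03,  2.83130842e-01, -9.59080614e-01,
         3.72519947e-01],
       [ 0.00000000e+00,  0.00000000e+00,  0.00000000e+00,
         1.00000000e+00]])}
```

View pics/scene0.png

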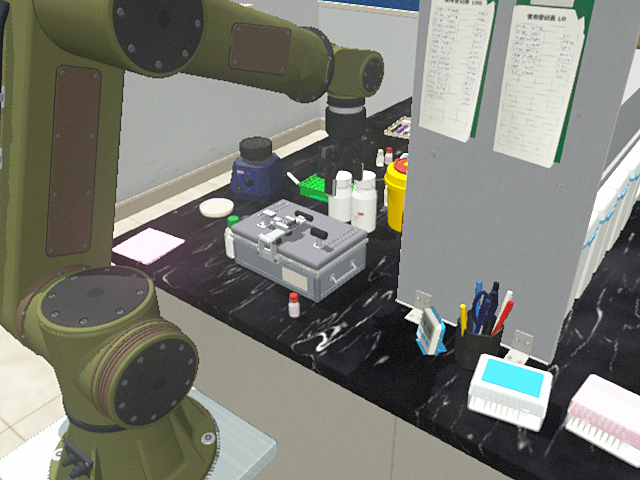

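View pics/wrist0.png

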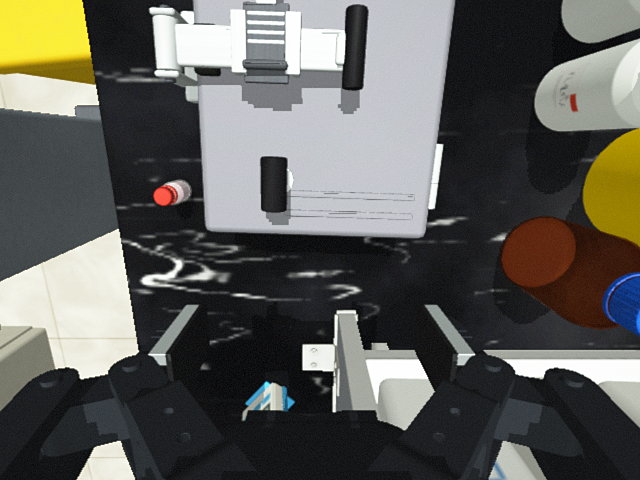

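View pics/side0.png

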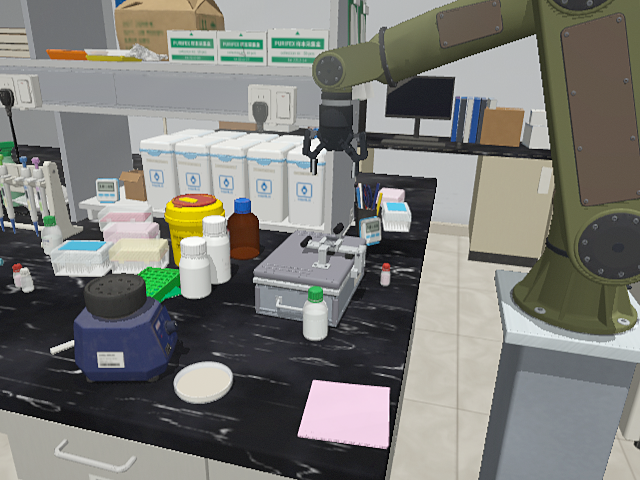

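```bash
cat > h.py <<'E'
from cell import bot
import cv2,numpy as np,json
from scipy.spatial.transform import Rotation as R
def cam(n):
    p=bot.camera_params(n);f=240/np.tan(np.radians(p['fovy']/2));return f,p['cx'],p['cy'],p['pose']
def ray(c,uv):
    f,cx,cy,T=c;T=np.array(T);d=T[:3,:3]@np.array([(uv[0]-cx)/f,(uv[1]-cy)/f,1]);return T[:3,3],d/np.linalg.norm(d)
def onz(c,uv,z):
    o,d=ray(c,uv);return o+d*(z-o[2])/d[2]
def proj(c,p):
    f,cx,cy,T=c;q=np.linalg.inv(np.array(T))@np.append(p,1);return q[:2]/q[2]*f+[cx,cy]
def tri(obs):
    A=0;b=0
    for c,uv in obs:
        o,d=ray(c,uv);P=np.eye(3)-np.outer(d,d);A=A+P;b=b+P@o
    return np.linalg.solve(A,b)
def shot(n,name):
    c=cam(n);im=bot.grab_frame(n)[:,:,::-1];cv2.imwrite(f"pics/{name}.png",im)
    json.dump([c[0],c[1],c[2],c[3].tolist()],open(f"pics/{name}.json","w"));return c
def load(name): return json.load(open(f"pics/{name}.json"))
E
python3 - <<'E'
from h import *
c=cam("wrist");json.dump([c[0],c[1],c[2],c[3].tolist()],open("pics/wrist0.json","w"))
for uv in [(274,184),(355,47),(165,43),(266,43),(207,232),(424,235)]: print(uv,onz(c,uv,.12).round(3))
for rv in [(np.pi,0,0),(0,np.pi,0)]:
    print(bot.ik([.53,.25,.4],rv),bot.ik([.66,.2,.36],(R.from_rotvec([0,-.0,0])*R.from_rotvec(rv)).as_rotvec()))
bot.move_to([.53,.22,.40],(np.pi,0,0))
shot("wrist","w1");print(bot.get_obs()['t'])
E
```

```text
(274, 184) [0.523 0.043 0.12 ]
(355, 47) [0.578 0.131 0.12 ]
(165, 43) [0.455 0.133 0.12 ]
(266, 43) [0.52  0.133 0.12 ]
(207, 232) [0.472 0.008 0.12 ]
(424, 235) [0.634 0.006 0.12 ]
[ 3.78253196e-01  3.83936302e-01  1.41984993e+00 -4.44089210e-16
  1.33780642e+00  1.94904952e+00] [ 2.41138267e-01  6.52534965e-01  1.11328807e+00 -4.44089210e-16
  1.37576962e+00  1.81193459e+00]
[ 3.78253196e-01  3.83936302e-01  1.41984993e+00 -4.44089210e-16
  1.33780642e+00 -1.19254313e+00] [ 2.41138267e-01  6.52534965e-01  1.11328807e+00 -4.44089210e-16
  1.37576962e+00 -1.32965806e+00]
1.9167
```

View pics/w1.png

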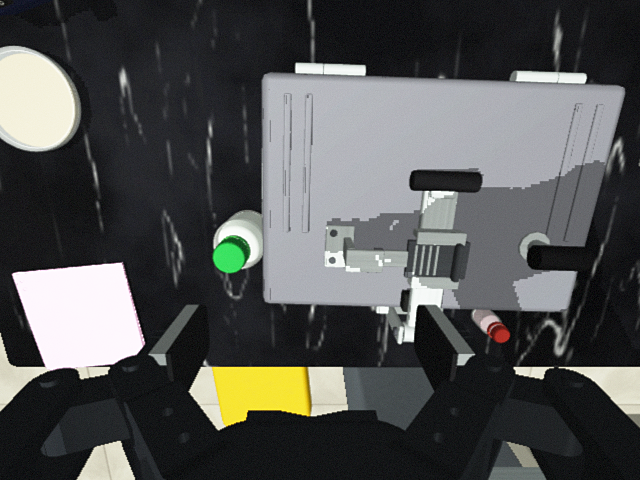

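```bash
python3 - <<'E'
from h import *
a=load("wrist0");b=load("w1")
for n,u,v in [("grip",(355,47),(446,181)),("handle",(274,184),(562,257)),("plate",(266,43),(438,258)),("rearR",(424,235),(624,87)),("vial",(165,196),(500,333))]:
    p=tri([(a,u),(b,v)]);print(n,p.round(4),(proj(a,p)-u).round(1),(proj(b,p)-v).round(1))
z=tri([(a,(424,235)),(b,(624,87))])[2]
for uv in [(265,73),(624,87),(265,300)]: print(onz(b,uv,z).round(4))
im=cv2.imread("pics/w1.png")[160:350,380:620];cv2.imwrite("pics/w1c.png",cv2.resize(im,None,fx=3,fy=3,interpolation=cv2.INTER_CUBIC))
E
```

```text
grip [0.5767 0.1288 0.1296] [0.2 0.1] [-0.1  0.2]
handle [0.5249 0.0453 0.1372] [0.6 0.2] [-0.3  0.5]
plate [0.5225 0.13   0.133 ] [1.1 0.5] [-0.3  0.9]
rearR [0.639  0.0013 0.1028] [-0.2 -0.1] [ 0.2 -0.3]
vial [0.4126 0.0242 0.0467] [-0.2 -0.1] [ 0.1 -0.2]
[0.6478 0.2517 0.1028]
[0.6389 0.0014 0.1028]
[0.4763 0.2582 0.1028]
```

View pics/w1c.png

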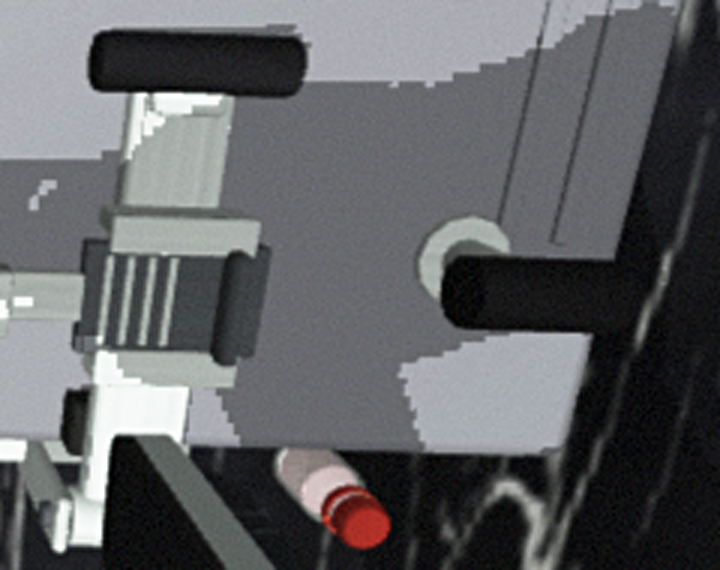

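```bash
cat >> h.py <<'E'
TH=-0.036
ex=np.array([np.cos(TH),np.sin(TH),0]);ey=np.array([-np.sin(TH),np.cos(TH),0]);ez=np.array([0,0,1.])
ROT=(R.from_rotvec([0,0,TH])*R.from_rotvec([np.pi,0,0])).as_rotvec()
def info(s=''):
    o=bot.get_obs();print(s,round(o['t'],2),o['tcp_pos'].round(4),o['contact_force'].round(1),round(o['grip_width'],4),round(o['gripper_force'],1))
    return o
E
python3 - <<'E'
from h import *
b=load("w1");g=np.array([.5767,.1288,0])
def loc(p): return np.array([(p-g)@ex,(p-g)@ey,p[2]]).round(4)
for uv,z in [((406.7,262),.130),((456.7,260),.135),((438,258),.13),((430,242),.13),((430,277),.13)]: print(uv,loc(onz(b,uv,z)))
# tab centre on lever line
t=.5767*0+g-ex*.0545; print(t)
bot.command_gripper(0.0,40)
p=t+ey*.005
bot.move_to([p[0],p[1],.355],ROT)
info();shot("wrist","w2");shot("side","s2")
im=cv2.imread("pics/w2.png")[200:480,130:480];im=cv2.resize(im,None,fx=1.7,fy=1.7,interpolation=cv2.INTER_CUBIC);cv2.imwrite("pics/w2c.png",im)
E
```

```text
(406.7, 262) [-0.0584  0.02    0.13  ]
(456.7, 260) [-0.0539 -0.0135  0.135 ]
(438, 258) [-0.0545 -0.0021  0.13  ]
(430, 242) [-0.0428  0.0052  0.13  ]
(430, 277) [-0.0693  0.0017  0.13  ]
[0.52223531 0.13076158 0.        ]
 3.15 [0.5225 0.1352 0.3551] [ 0.5 -0.6  0.7] -0.0001 0.0
```

View pics/w2c.png

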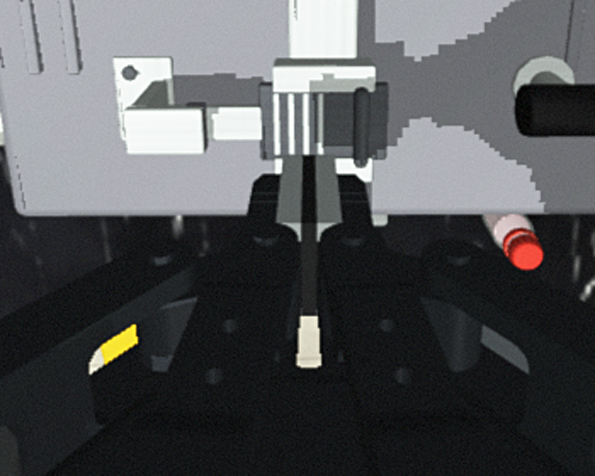

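```bash
python3 - <<'E'
from h import *
b=load("w1");c=load("w2");g=np.array([.5767,.1288,0]);a=load("wrist0")
def loc(p): return np.array([(p-g)@ex,(p-g)@ey,p[2]]).round(4)
P=lambda u,v:(130+u/1.7,200+v/1.7)
for z in(.124,.128,.132):
    print(z,[loc(onz(c,P(*q),z))[:2] for q in [(262,120),(387,120),(320,84),(270,158)]], 'ridge',loc(onz(c,P(355,120),z+.007))[1])
# corner: front-left plate corner w1 crop(78,350)/3 ; w2 crop (262,158)
for n,q,r in [('FL',(76,348),(261,158)),('RL',(82,243),(262,84))]:
    p=tri([(b,(380+q[0]/3,160+q[1]/3)),(c,P(*r))]);print(n,loc(p))
E
```

```text
0.124 [array([-0.0573,  0.021 ]), array([-0.0574, -0.0237]), array([-0.0439,  0.0003]), array([-0.0721,  0.0184])] ridge -0.0117
0.128 [array([-0.0558,  0.0206]), array([-0.0559, -0.0232]), array([-0.0427,  0.0004]), array([-0.0703,  0.0181])] ridge -0.0114
0.132 [array([-0.0543,  0.0203]), array([-0.0544, -0.0226]), array([-0.0414,  0.0004]), array([-0.0685,  0.0178])] ridge -0.0111
FL [-0.0678  0.0209  0.1335]
RL [-0.0433  0.0204  0.1266]
```

```bash
cat > press.py <<'E'
from h import *
g=np.array([.5767,.1288,0]);p=g+ex*-.056+ey*.003
bot.move_l([p[0],p[1],.322],ROT,feed=.08);bot.pause(.2)
b0=bot.get_obs()['contact_force'];info('hover')
z=.322;n=0;zc=None
F=lambda:bot.get_obs()['contact_force']-b0
while z>.292:
    f=F()
    if abs(f[2])>3 : break
    z-=.001;bot.move_l([p[0],p[1],z],feed=.03)
zc=z;info('contact')
for i in range(24):
    f=F()[2];print(round(z,4),bot.get_obs()['tcp_pos'][2].round(4),f.round(1),end=' | ')
    if f>14.6:break
    z-=.0004;bot.move_l([p[0],p[1],z],feed=.02);bot.pause(.05)
np.save('st.npy',[p[0],p[1],z,*b0]);info('\nend')
E
python3 press.py
```

```text
hover 4.02 [0.5209 0.1339 0.3225] [ 0.7 -0.2 -0.6] -0.0001 0.0
contact 8.02 [0.5209 0.1338 0.3065] [-1.1 -0.8  5.3] 0.0002 2.8
0.306 0.3065 5.9 | 0.3056 0.3062 7.9 | 0.3052 0.3059 8.8 | 0.3048 0.3055 9.6 | 0.3044 0.3052 9.4 | 0.304 0.3048 10.1 | 0.3036 0.3045 11.0 | 0.3032 0.3041 11.3 | 0.3028 0.3037 11.2 | 0.3024 0.3034 13.1 | 0.302 0.3031 13.1 | 0.3016 0.3027 13.4 | 0.3012 0.3023 14.1 | 0.3008 0.302 15.0 | 
end 11.92 [0.5209 0.1338 0.302 ] [-6.8 -1.4 14.4] 0.0 6.9
```

```bash
cat > slide.py <<'E'
from h import *
s=np.load('st.npy');p=np.array([*s[:3]]);b0=s[3:]
F=lambda:bot.get_obs()['contact_force']-b0
d=0
for i in range(40):
    d+=.001;q=p-ey*d;q[2]=p[2];bot.move_l(q,feed=.02);f=F()
    o=bot.get_obs()['tcp_pos'];print(round(d*1e3,1),((o-p)@ey*1e3).round(1),((o-p)@ex*1e3).round(1),(o[2]*1e3).round(2),f.round(1),end=' | ')
    if abs(f[1])>9 or np.linalg.norm(f)>22: print('STOP');break
    if f[2]<13.8:p[2]-=.0003
    elif f[2]>15.8:p[2]+=.0003
np.save('st2.npy',[*q]);info()
E
python3 slide.py
```

```text
1.0 -0.9 0.0 302.04 [-6.4  1.  14.6] | 2.0 -1.8 0.0 302.05 [-7.1  1.6 14.2] | 3.0 -2.8 -0.0 302.04 [-6.1  1.3 13.5] | 4.0 -3.8 0.0 301.74 [-5.5  1.9 14.9] | 5.0 -4.8 0.0 301.81 [-6.9  1.7 14.8] | 6.0 -5.8 0.0 301.78 [-6.9  3.2 15.5] | 7.0 -6.8 -0.0 301.76 [-5.5  1.6 15.2] | 8.0 -7.8 0.0 301.77 [-5.   2.6 14.8] | 9.0 -8.8 0.0 301.79 [-6.1  2.5 14.1] | 10.0 -9.8 0.0 301.77 [-5.4  1.7 14. ] | 11.0 -10.8 0.0 301.78 [-6.3  1.4 14.5] | 12.0 -11.8 0.0 301.78 [-6.3  0.9 15.7] | 13.0 -12.8 0.0 301.78 [-6.1  1.2 14. ] | 14.0 -13.8 0.0 301.78 [-6.3  1.4 16.1] | 15.0 -14.8 0.0 302.05 [-6.3  0.8 14.3] | 16.0 -15.8 0.0 302.02 [-5.7  2.5 13.7] | 17.0 -16.8 0.0 301.75 [-5.5  1.5 14.5] | 18.0 -17.8 0.0 301.79 [-5.4  2.7 14.5] | 19.0 -18.6 0.0 301.83 [-4.9  5.1 15.1] | 20.0 -19.3 0.1 301.96 [-3.1  7.3 14.9] | 21.0 -20.2 0.2 302.06 [-2.5  8.7 14.1] | 22.0 -20.9 0.2 302.13 [-2.9 11.3 14.3] | STOP
 17.42 [0.5203 0.1129 0.3021] [-2.2 11.1 13.7] -0.0003 9.5
```

```bash
cat > up.py <<'E'
from h import *
q=np.load('st2.npy')
q=q+ey*.002;bot.move_l(q,feed=.03)
bot.move_l([q[0],q[1],.345],feed=.1)
bot.command_gripper(.07)
g=np.array([.5767,.1288,0])
bot.move_to([g[0],g[1],.345],ROT);bot.pause(.1);info();shot("wrist","w3")
E
python3 up.py
```

```text
19.37 [0.5762 0.1287 0.3447] [-0.9  0.6 -0.3] 0.0702 0.0
```

View pics/w3.png

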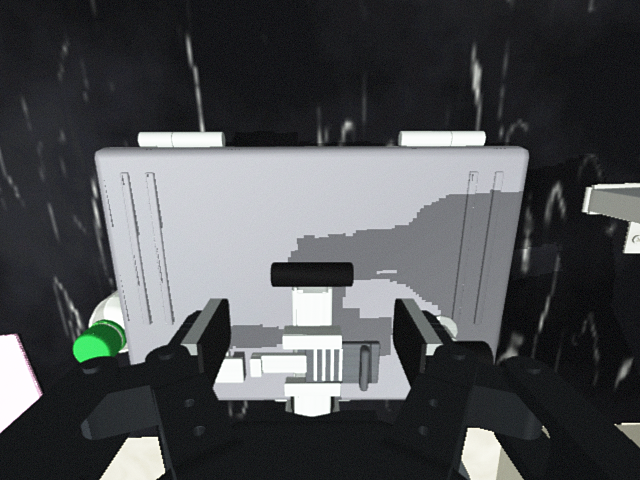

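```bash
cat > lever.py <<'E'
from h import *
c=load("w3")
g=np.array([.5767,.1288,0])
for z in (.128,.132,.136,.140): print(z,proj(c,[g[0],g[1],z]).round(1), onz(c,(312,274),z).round(4))
piv=g-ex*.120;piv[2]=.120
H=bot.hold_point_z
r=.1203;h0=.010
def pose(a,r,dz=0):
    q=piv+(-ex*-np.cos(a)+ez*np.sin(a))*r;return [q[0],q[1],q[2]+H]
import sys
if len(sys.argv)<2: sys.exit()
E
python3 lever.py
```

```text
0.128 [311.  273.5] [0.5764 0.1282 0.128 ]
0.132 [311.  276.1] [0.5779 0.1282 0.132 ]
0.136 [310.9 278.8] [0.5795 0.1281 0.136 ]
0.14 [310.9 281.6] [0.581  0.1281 0.14  ]
```

```bash
cat > lever.py <<'E'
from h import *
H=bot.hold_point_z
g=np.array([.5775,.1288,.134]);piv=np.array([.5767,.1288,0])-ex*.120;piv[2]=.118
bot.move_l([g[0],g[1],g[2]+H],ROT,feed=.08)
bot.command_gripper(.03,25);bot.pause(.1)
o=info('grip')
b0=np.zeros(3)
v=g-piv;r=np.hypot(v@ex,v[2]);phi=np.arctan2(v[2],v@ex);a0=phi;print(r,phi)
dphi=.06
while phi-a0<2.5:
    phi+=dphi
    rh=ex*np.cos(phi)+ez*np.sin(phi);q=piv+rh*r
    try: bot.move_l([q[0],q[1],q[2]+H],feed=.1)
    except bot.IKError: print('IK',phi);break
    o=bot.get_obs();f=o['contact_force'];fr=f@rh;ft=f@(-ex*np.sin(phi)+ez*np.cos(phi))
    print(f"{phi-a0:.2f} r{r*1e3:.1f} fr{fr:.0f} ft{ft:.0f} w{o['grip_width']*1e3:.1f}",end=' | ')
    r+=np.clip(fr*.0002,-.002,.002)
    if np.linalg.norm(f)>40: print('HIGH',f);break
info('\nend')
E
python3 lever.py
```

```text
grip 20.7 [0.5776 0.1286 0.289 ] [ 1.4 -4.3  1.5] 0.045 30.4
0.1218544819379025 0.1316844120942794
0.06 r121.9 fr5 ft-2 w45.1 | 0.12 r122.9 fr0 ft-3 w45.3 | 0.18 r122.9 fr-1 ft-3 w45.1 | 0.24 r122.7 fr0 ft-2 w45.0 | 0.30 r122.7 fr-1 ft-3 w45.1 | 0.36 r122.6 fr-1 ft-3 w44.9 | 0.42 r122.5 fr1 ft-2 w45.3 | 0.48 r122.6 fr1 ft-2 w45.0 | 0.54 r122.9 fr-1 ft-2 w45.0 | 0.60 r122.7 fr-0 ft-2 w45.0 | 0.66 r122.6 fr-0 ft-2 w45.4 | 0.72 r122.6 fr1 ft-3 w45.0 | 0.78 r122.8 fr1 ft-2 w45.2 | 0.84 r123.0 fr-0 ft-2 w45.1 | 0.90 r123.0 fr0 ft-2 w45.2 | 0.96 r123.0 fr2 ft-2 w44.8 | 1.02 r123.3 fr1 ft0 w45.4 | 1.08 r123.5 fr1 ft-1 w44.8 | 1.14 r123.6 fr1 ft-2 w45.2 | 1.20 r123.8 fr1 ft-1 w45.0 | 1.26 r124.0 fr2 ft-1 w45.3 | 1.32 r124.4 fr0 ft-1 w45.3 | 1.38 r124.5 fr3 ft-1 w45.1 | 1.44 r125.0 fr1 ft-1 w44.9 | 1.50 r125.3 fr1 ft-0 w45.1 | 1.56 r125.5 fr2 ft-1 w45.0 | 1.62 r126.0 fr1 ft-1 w45.0 | 1.68 r126.2 fr2 ft-1 w44.9 | 1.74 r126.7 fr2 ft0 w44.7 | 1.80 r127.1 fr2 ft-0 w44.7 | 1.86 r127.5 fr2 ft-0 w44.8 | 1.92 r127.8 fr1 ft-0 w44.5 | 1.98 r128.1 fr3 ft-0 w44.8 | 2.04 r128.7 fr0 ft0 w44.7 | 2.10 r128.7 fr3 ft-0 w44.8 | 2.16 r129.2 fr2 ft0 w44.7 | 2.22 r129.7 fr0 ft0 w44.6 | 2.28 r129.8 fr2 ft0 w44.5 | 2.34 r130.3 fr-0 ft-0 w44.5 | 2.40 r130.2 fr2 ft0 w44.6 | 2.46 r130.5 fr0 ft0 w44.7 | 2.52 r130.6 fr0 ft-0 w44.6 | 
end 31.2 [0.3414 0.137  0.3338] [ -0.4 -12.5   0.2] 0.0446 29.2
```

```bash
cat > to_handle.py <<'E'
from h import *
c=cam("scene")
for uv in [(400,300),(557,360)]: print('panel',onz(c,uv,0).round(3))
H=bot.hold_point_z
piv=np.array([.5767,.1288,0])-ex*.120;piv[2]=.118
for k in range(1,5):
    phi=.1317+2.52+.05*k;rh=ex*np.cos(phi)+ez*np.sin(phi);q=piv+rh*.1306
    bot.move_l([q[0],q[1],q[2]+H],feed=.1);f=bot.get_obs()['contact_force'];print(f.round(1))
    if abs(f[2])>6 or abs(f[0])>6:break
bot.command_gripper(.075);o=info('open')
bot.move_l([q[0],q[1],.40],feed=.2)
h=np.array([.5249,.0453,.137])
bot.move_to([h[0],h[1],.36],ROT);bot.pause(.1);info();shot("wrist","w4")
print(proj(load("w4"),h))
rv=R.from_rotvec(ROT)
hin=h+ex*.123;hin[2]-=.048
for a in np.radians([0,20,40,60,65,70]):
    al=np.arctan2(48,123)+a;q=hin+.13203*(-ex*np.cos(al)+ez*np.sin(al))
    row=[]
    for t in np.radians([0,15,30,45]):
        Rt=R.from_rotvec(-0*ey)*R.from_rotvec(ey*t)*rv
        zt=Rt.apply([0,0,1]);s=bot.ik(q-zt*H,Rt.as_rotvec());row.append(None if s is None else (s.round(2).tolist(),(q-zt*H).round(3).tolist()))
    print(np.degrees(a).round(),row[0] and 'ok',row[1] and 'ok',row[2],row[3] and 'ok')
E
python3 to_handle.py
```

```text
panel [ 0.59  -0.124  0.   ]
panel [ 0.604 -0.453  0.   ]
[ -0.3 -11.    0.2]
[  0.1 -11.9  -0.3]
[ -0.3 -13.2  -0.4]
[  0.1 -11.7  -0.6]
open 32.61 [0.3317 0.1378 0.3101] [ 0.5  0.3 -0.7] 0.0753 0.0
 34.18 [0.5241 0.0462 0.3606] [-0.1  0.7 -0.8] 0.0747 0.0
[312.76143584 269.21764655]
0.0 ok ok ([0.01, 0.64, 1.38, 0.02, 1.65, 1.61], [0.602, 0.043, 0.271]) ok
20.0 ok ok ([0.01, 0.64, 1.27, 0.02, 1.75, 1.61], [0.626, 0.042, 0.31]) ok
40.0 ok ok ([0.0, 0.7, 1.11, 0.02, 1.86, 1.61], [0.662, 0.04, 0.339]) ok
60.0 ok ok ([0.0, 0.8, 0.91, 0.02, 1.96, 1.61], [0.705, 0.039, 0.353]) ok
65.0 ok ok ([0.0, 0.83, 0.86, 0.02, 1.98, 1.61], [0.717, 0.038, 0.355]) ok
70.0 ok ok ([0.0, 0.86, 0.8, 0.02, 2.0, 1.61], [0.728, 0.038, 0.355]) ok
```

View pics/w4.png

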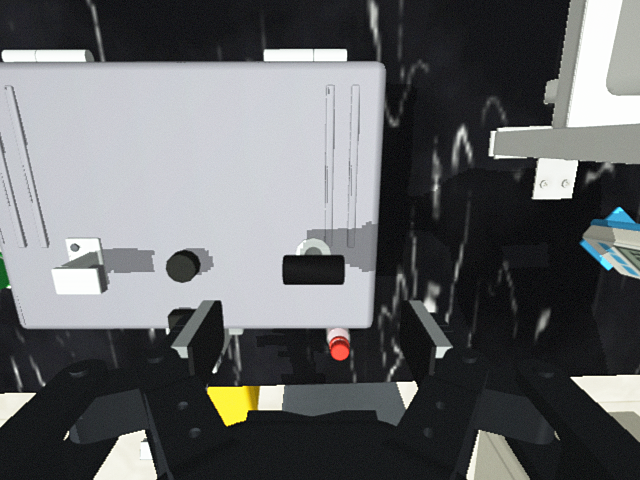

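```bash
cat > lid.py <<'E'
from h import *
H=bot.hold_point_z;rv=R.from_rotvec(ROT)
h=np.array([.5249,.0448,.136]);hin=h+ex*.123;hin[2]-=.048;r=.13203;al0=np.arctan2(48,123)
bot.command_gripper(.06)
bot.move_l([h[0],h[1],h[2]+H],ROT,feed=.1);info('down')
bot.command_gripper(.02,50);bot.pause(.1);info('grip')
a=0
while a<1.26:
    a+=.06;al=al0+a;rh=-ex*np.cos(al)+ez*np.sin(al);th=ex*np.sin(al)+ez*np.cos(al)
    q=hin+r*rh;Rt=R.from_rotvec(ey*a*.5)*rv;zt=Rt.apply([0,0,1])
    bot.move_l(q-zt*H,Rt.as_rotvec(),feed=.1)
    o=bot.get_obs();f=o['contact_force'];fr=f@rh
    print(f"{a:.2f} r{r*1e3:.1f} fr{fr:.0f} ft{f@th:.0f} w{o['grip_width']*1e3:.1f}",end=' | ')
    r+=np.clip(fr*.0002,-.002,.002)
    if np.linalg.norm(f)>45 or o['grip_width']<.03: print('STOP',f);break
info('\nend');shot("side","s5")
E
python3 lid.py
```

```text
down 35.38 [0.5251 0.0448 0.2913] [-0.2 -0.2  0.6] 0.0601 0.0
grip 35.81 [0.525  0.045  0.2915] [-2.9  2.7  6.8] 0.0352 49.6
0.06 r132.0 fr0 ft-1 w35.1 | 0.12 r132.1 fr-1 ft-3 w35.4 | 0.18 r131.8 fr1 ft-3 w35.2 | 0.24 r132.0 fr1 ft-2 w35.3 | 0.30 r132.2 fr0 ft-2 w34.9 | 0.36 r132.2 fr1 ft-2 w35.0 | 0.42 r132.3 fr-0 ft-2 w34.7 | 0.48 r132.2 fr0 ft-3 w34.8 | 0.54 r132.2 fr-1 ft-2 w34.7 | 0.60 r132.1 fr0 ft-2 w34.8 | 0.66 r132.2 fr-0 ft-2 w35.1 | 0.72 r132.1 fr0 ft-2 w35.1 | 0.78 r132.1 fr-2 ft-1 w35.1 | 0.84 r131.7 fr1 ft-2 w34.9 | 0.90 r131.9 fr-1 ft-1 w35.1 | 0.96 r131.7 fr-1 ft-2 w34.6 | 1.02 r131.6 fr2 ft-3 w35.0 | 1.08 r131.9 fr-1 ft-3 w34.7 | 1.14 r131.7 fr-0 ft-3 w34.9 | 1.20 r131.7 fr3 ft-2 w35.0 | 1.26 r132.3 fr-0 ft-3 w34.9 | 
end 41.35 [0.747  0.0373 0.3444] [-3.   5.7 -0.1] 0.0349 54.6
```

```bash
python3 - <<'E'
from h import *
bot.command_gripper(.07)
o=bot.get_obs();zt=R.from_rotvec(o['tool_rot']).apply([0,0,1])
bot.move_l(o['tcp_pos']-zt*.07,feed=.15);bot.pause(.2);info()
shot("side","s6");shot("scene","c6")
a=cv2.imread("pics/s6.png")[180:380,180:460];b=cv2.imread("pics/c6.png")[170:340,190:428]
cv2.imwrite("pics/f6.png",np.hstack([cv2.resize(a,(400,286)),cv2.resize(b,(400,286))]))
E
```

```text
Traceback (most recent call last):
cell.IKError: the arm cannot follow that straight line within its joint ranges
```

```bash
python3 - <<'E'
from h import *
o=info();p=o['tcp_pos']
for d in [(0.02,.07),(0.0,.07),(0,.045),(0,.03)]:
    try: bot.move_l(p+ex*d[0]+ez*d[1],feed=.12);print(d);break
    except bot.IKError: pass
bot.pause(.2);info()
shot("side","s6");shot("scene","c6")
a=cv2.imread("pics/s6.png")[180:380,180:460];b=cv2.imread("pics/c6.png")[170:340,190:428]
cv2.imwrite("pics/f6.png",np.hstack([cv2.resize(a,(400,286)),cv2.resize(b,(400,286))]))
E
```

```text
41.83 [0.747  0.0366 0.3452] [-0.6  0.   0.5] 0.07 0.0
(0.02, 0.07)
 42.79 [0.7669 0.0359 0.4147] [ 0.5  0.6 -0.5] 0.0698 0.0
```

View pics/f6.png

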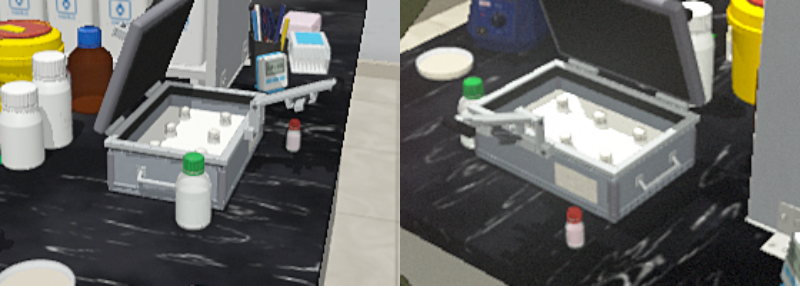

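```bash
python3 - <<'E'
from h import *
c=load("s6")
h=np.array([.5249,.0448,.136]);hin=h+ex*.123;hin[2]-=.048;hin=hin+ey*.21
for d in (55,60,66,72,78):
    a=np.radians(d);u=-ex*np.cos(a)+ez*np.sin(a);n=ex*np.sin(a)+ez*np.cos(a)
    p=proj(c,hin+n*.018+u*.02);q=proj(c,hin+n*.018+u*.14);v=q-p;print(d,p.round(),q.round(),np.degrees(np.arctan2(-v[1],v[0])).round(1))
im=cv2.imread("pics/s6.png")[120:320,200:360];cv2.imwrite("pics/f7.png",cv2.resize(im,None,fx=3,fy=3))
E
```

```text
55 [249. 263.] [281. 220.] 53.2
60 [248. 263.] [276. 217.] 59.2
66 [247. 264.] [269. 214.] 66.2
72 [246. 264.] [262. 211.] 73.0
78 [245. 264.] [255. 209.] 79.5
```

View pics/f7.png

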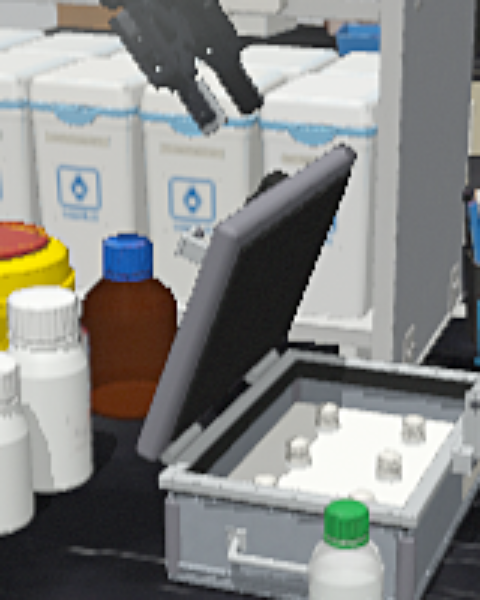

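```bash
python3 -c "
from cell import bot
print(bot.close_job())"
```

```text
the job is handed in; nothing more can be done
None
```

The case is open and handed in at about 43 s: the tab was drawn to its stop (16.5 N pressing, under 20 N at the stop), the lever thrown, and the lid stands by itself at about 70°, with the bottle and vial standing in the last views; the timer was in view but I didn't check it separately.

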